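# Put the toy cars away at the gas station

## Task

Put the toy cars away on the toy gas station's turntable: first raise the barrier arm upright, then stand the tow truck in the long wide bay, turn the turntable until that bay clicks in under the canopy at the pumps, and park every other car that is out in a narrow bay of its own (before or after turning; any bay, either way round), upright, in line and inside the white lines. When all are parked, lower the barrier fully level into its fork; leave the other things on the shelf where they are. A car may get knocked aside on the way: put it right.

Things in the scene. Friction and masses are not known exactly. Their poses are not given: they have to be found in the camera images.
- station: Toy gas station, fixed: yellow plate 395 x 340 x 12 mm with a grey turntable (330 mm across, flat deck 24 mm above the shelf) that has five bays in white lines and, across from the long wide one, an unmarked drive-on lane. Origin at shelf height below the turntable's axis; x points from the barrier to the pumps behind the far rim. Small kiosk at (190, -136) mm, 68 mm high.
- turntable (a joint): Turntable angle, anticlockwise from above; 0 when the long wide bay (bay0) is below the canopy. Stiff (0.04 N m), stays where left; a sprung roller at the rim clicks into a notch at 0 (pulls in over the last 3 degrees; passing the nub 3 to 6 degrees from 0 takes 0.2 N m). Starts at 1.3 to 2.1 rad; stops at -0.35 and 2.6.
- hub_grip (a point): Point in the turntable's centre grip, 60 mm above the shelf. The grip is an upright yellow bar on the axis, 64 mm long, 12 mm thick, its top 75 mm above the shelf, above a hub 68 mm across and 31 mm high. This point's x axis lies along the bar and turns with the table (at joint 0 it is the station's x).
- bay0 (a point): Middle of the turntable's long wide bay (for the tow truck) at deck height: 117 x 74 mm, the only one closed by a line at its outer end; x axis pointing out from the hub. It starts 46 mm from the turntable's axis at a low white stop line.
- bay1 (a point): Middle of a narrow bay of the turntable at deck height, 106 x 60 mm, starting 46 mm from the turntable's axis; its x axis points out from the hub, at +75 degrees (anticlockwise from above) from bay0's.
- bay2 (a point): Middle of a narrow bay of the turntable at deck height, 106 x 60 mm, starting 46 mm from the turntable's axis; its x axis points out from the hub, at +130 degrees (anticlockwise from above) from bay0's.
- bay3 (a point): Middle of a narrow bay of the turntable at deck height, 106 x 60 mm, starting 46 mm from the turntable's axis; its x axis points out from the hub, at -130 degrees (anticlockwise from above) from bay0's.
- bay4 (a point): Middle of a narrow bay of the turntable at deck height, 106 x 60 mm, starting 46 mm from the turntable's axis; its x axis points out from the hub, at -75 degrees (anticlockwise from above) from bay0's.
- pump_spot (a point): Fixed point, 104 mm from the turntable's axis below the canopy, where the middle of bay0 stands when clicked in. The canopy, a clear roof in a yellow frame, spans 60 mm in the station's y and x = 91 to 219 mm, 10 mm thick, underside 112 mm above the shelf: nothing can be set down from above beneath it.
- barrier (a joint): Angle of the barrier arm: 0 level in its fork, 1.57 upright, stop at 1.9 rad. Stiff hinge (about 0.07 N m): it stays at any angle. At the start between 0 and 0.3.
- barrier_hinge (a point): Hinge of the barrier arm, 52 mm above the shelf on a grey post outside the turntable's near rim, at (-155, -88) mm in the station's frame. Its axis is the station's x axis: from level, along the station's +y, the arm rises to upright.
- barrier_grip (a point): Point in the white barrier arm 142 mm from the hinge, good for a pinch with the fingers closing along the station's x. The arm is 12 mm thick in x, 14 mm deep, 180 mm long from the hinge. Lowered, it lies along the station's y across the drive-on lane with its underside 45 mm above the shelf, its tip in a fork 175 mm from the hinge.
- tow_truck: Brown wooden tow truck with cab, crane boom and hook, 108 x 54 x 62 mm high, about 0.2 kg. Origin under its middle, x along its length (cab at -x), z up. Its sides are flat and upright to 26 mm over the full 54 mm width, so it is gripped across its width. Always present, standing on the shelf with the cars.
- coupe: Silver die-cast coupe, 98 x 46 x 37 mm, about 0.15 kg. Origin under its middle, x along its length, z up; the sides are flat and upright from the shelf to 24 mm up over the full width, so it is gripped across its width. It may be absent (then no pose is given). 
- buggy: Lime plastic buggy with big wheels and roll bars, 92 x 52 x 45 mm, about 0.08 kg. Origin under its middle, x along its length, z up; the sides are flat and upright from the shelf to 24 mm up over the full width, so it is gripped across its width. It may be absent (then no pose is given). 
- van: White plastic delivery van, 98 x 46 x 50 mm, about 0.1 kg. Origin under its middle, x along its length, z up; the sides are flat and upright from the shelf to 24 mm up over the full width, so it is gripped across its width. It may be absent (then no pose is given). 
- pickup: Pale wooden pickup, 98 x 46 x 42 mm, about 0.09 kg. Origin under its middle, x along its length, z up; the sides are flat and upright from the shelf to 24 mm up over the full width, so it is gripped across its width. It may be absent (then no pose is given). 
- tumbler: Glass tumbler, 68 mm across, 95 mm high, standing among the cars; to be left alone. Origin under its middle.
- dish: Blue ceramic dish, 96 mm across, 32 mm high; to be left alone.
- spinning_top: Pale wooden spinning top, 52 mm across, 62 mm high; to be left alone.
- tin: Metal tin, 64 mm across, 100 mm high, left of the station; to be left alone.
- book: Small blue book lying flat, 110 x 75 x 22 mm, left of the station; to be left alone.

How it is judged:
On the way, in this order (a step that is already met when the one before it is completed fails the run):
1. the barrier arm stands upright (80 to 100 degrees) (value of joint barrier between 1.4 and 1.74 rad), for 0.3 s.
2. with the barrier up, the tow truck stands in the long wide bay, before that bay has been turned to the pumps (all of step 1 and horizontal distance between tow_truck and bay0 below 0.018 m and angle between the x axis of tow_truck and the x axis of bay0, either way round below 0.2 rad and angle between tow_truck's own z axis and vertical below 0.12 rad and z of tow_truck in the frame of station between 0.018 and 0.032 m and value of joint turntable above 0.6 rad), for 0.3 s.
3. with the barrier still up, the turntable is clicked in with the tow truck at the pumps, and every other car that is out stands in a narrow bay (all of step 1 and horizontal distance between tow_truck and bay0 below 0.018 m and angle between the x axis of tow_truck and the x axis of bay0, either way round below 0.2 rad and angle between each of tow_truck, buggy, coupe, van, pickup's own z axis and vertical below 0.12 rad and z of tow_truck in the frame of station between 0.018 and 0.032 m and value of joint turntable between -0.06 and 0.06 rad and horizontal distance between tow_truck and pump_spot below 0.02 m and ((horizontal distance between buggy and bay1 below 0.018 m and angle between the x axis of buggy and the x axis of bay1, either way round below 0.2 rad) or (horizontal distance between buggy and bay2 below 0.018 m and angle between the x axis of buggy and the x axis of bay2, either way round below 0.2 rad) or (horizontal distance between buggy and bay3 below 0.018 m and angle between the x axis of buggy and the x axis of bay3, either way round below 0.2 rad) or (horizontal distance between buggy and bay4 below 0.018 m and angle between the x axis of buggy and the x axis of bay4, either way round below 0.2 rad)) and z of buggy in the frame of station between 0.018 and 0.032 m and linear speed of each of buggy, coupe, van, pickup below 0.03 m/s and ((horizontal distance between coupe and bay1 below 0.018 m and angle between the x axis of coupe and the x axis of bay1, either way round below 0.2 rad) or (horizontal distance between coupe and bay2 below 0.018 m and angle between the x axis of coupe and the x axis of bay2, either way round below 0.2 rad) or (horizontal distance between coupe and bay3 below 0.018 m and angle between the x axis of coupe and the x axis of bay3, either way round below 0.2 rad) or (horizontal distance between coupe and bay4 below 0.018 m and angle between the x axis of coupe and the x axis of bay4, either way round below 0.2 rad)) and z of coupe in the frame of station between 0.018 and 0.032 m and ((horizontal distance between van and bay1 below 0.018 m and angle between the x axis of van and the x axis of bay1, either way round below 0.2 rad) or (horizontal distance between van and bay2 below 0.018 m and angle between the x axis of van and the x axis of bay2, either way round below 0.2 rad) or (horizontal distance between van and bay3 below 0.018 m and angle between the x axis of van and the x axis of bay3, either way round below 0.2 rad) or (horizontal distance between van and bay4 below 0.018 m and angle between the x axis of van and the x axis of bay4, either way round below 0.2 rad)) and z of van in the frame of station between 0.018 and 0.032 m and ((horizontal distance between pickup and bay1 below 0.018 m and angle between the x axis of pickup and the x axis of bay1, either way round below 0.2 rad) or (horizontal distance between pickup and bay2 below 0.018 m and angle between the x axis of pickup and the x axis of bay2, either way round below 0.2 rad) or (horizontal distance between pickup and bay3 below 0.018 m and angle between the x axis of pickup and the x axis of bay3, either way round below 0.2 rad) or (horizontal distance between pickup and bay4 below 0.018 m and angle between the x axis of pickup and the x axis of bay4, either way round below 0.2 rad)) and z of pickup in the frame of station between 0.018 and 0.032 m), for 0.3 s.
At the end, for the whole second after the job is handed in: Turntable within 0.06 rad of its notch; tow truck in the long wide bay at the pumps, every other car present upright in a narrow bay of its own, each within 18 mm of the bay's middle (truck 20 mm of the pump spot) and in line within 0.2 rad; barrier below 0.07 rad; all at rest (horizontal distance between tow_truck and bay0 below 0.018 m and angle between the x axis of tow_truck and the x axis of bay0, either way round below 0.2 rad and angle between each of tow_truck, buggy, coupe, van, pickup's own z axis and vertical below 0.12 rad and z of tow_truck in the frame of station between 0.018 and 0.032 m and value of joint turntable between -0.06 and 0.06 rad and horizontal distance between tow_truck and pump_spot below 0.02 m and linear speed of each of tow_truck, buggy, coupe, van, pickup below 0.03 m/s and value of joint barrier below 0.07 rad and ((horizontal distance between buggy and bay1 below 0.018 m and angle between the x axis of buggy and the x axis of bay1, either way round below 0.2 rad) or (horizontal distance between buggy and bay2 below 0.018 m and angle between the x axis of buggy and the x axis of bay2, either way round below 0.2 rad) or (horizontal distance between buggy and bay3 below 0.018 m and angle between the x axis of buggy and the x axis of bay3, either way round below 0.2 rad) or (horizontal distance between buggy and bay4 below 0.018 m and angle between the x axis of buggy and the x axis of bay4, either way round below 0.2 rad)) and z of buggy in the frame of station between 0.018 and 0.032 m and ((horizontal distance between coupe and bay1 below 0.018 m and angle between the x axis of coupe and the x axis of bay1, either way round below 0.2 rad) or (horizontal distance between coupe and bay2 below 0.018 m and angle between the x axis of coupe and the x axis of bay2, either way round below 0.2 rad) or (horizontal distance between coupe and bay3 below 0.018 m and angle between the x axis of coupe and the x axis of bay3, either way round below 0.2 rad) or (horizontal distance between coupe and bay4 below 0.018 m and angle between the x axis of coupe and the x axis of bay4, either way round below 0.2 rad)) and z of coupe in the frame of station between 0.018 and 0.032 m and ((horizontal distance between van and bay1 below 0.018 m and angle between the x axis of van and the x axis of bay1, either way round below 0.2 rad) or (horizontal distance between van and bay2 below 0.018 m and angle between the x axis of van and the x axis of bay2, either way round below 0.2 rad) or (horizontal distance between van and bay3 below 0.018 m and angle between the x axis of van and the x axis of bay3, either way round below 0.2 rad) or (horizontal distance between van and bay4 below 0.018 m and angle between the x axis of van and the x axis of bay4, either way round below 0.2 rad)) and z of van in the frame of station between 0.018 and 0.032 m and ((horizontal distance between pickup and bay1 below 0.018 m and angle between the x axis of pickup and the x axis of bay1, either way round below 0.2 rad) or (horizontal distance between pickup and bay2 below 0.018 m and angle between the x axis of pickup and the x axis of bay2, either way round below 0.2 rad) or (horizontal distance between pickup and bay3 below 0.018 m and angle between the x axis of pickup and the x axis of bay3, either way round below 0.2 rad) or (horizontal distance between pickup and bay4 below 0.018 m and angle between the x axis of pickup and the x axis of bay4, either way round below 0.2 rad)) and z of pickup in the frame of station between 0.018 and 0.032 m); the robot touches nothing.
It fails at once if another thing on the shelf is pushed more than 40 mm or tipped over (distance of any of tumbler, dish, spinning_top, tin, book from where it was at the start of the episode above 0.04 m or angle between any of tumbler, dish, spinning_top, tin, book's own z axis and vertical above 0.5 rad).
Of buggy, coupe, van, pickup only 2 to 3 are there at a start; the rules pass over those that are not, and their reading is None.
At some moment in a run one of buggy, coupe, van, pickup may be knocked a few centimetres aside while the robot is not near it.
It also fails if it takes over 210 s, if anything falls off the work surface, if the arm or the gripper's body presses on something with over 40 N, if the wrist force passes 120 N, or if a joint passes its speed limit or range.

## Robot

A 7-joint arm with a two-finger parallel gripper is mounted at the origin on the work surface. World frame = base frame: x ahead of the robot, y to its left, z up, the work surface at z = 0. Lengths are in m, angles in rad, forces in N, time in s.
With the tool pointing down it reaches from about 0.425 to 0.875 m from the base axis. Payload 8.4 kg.
Tool frame: the origin (TCP) lies midway between the tips of the shut fingers; the grasp point (between the pads) lies 19 mm behind it; z points along the fingers, y is the line along which they close (so a half turn about z gives the same grasp; the last joint's range is limited). The gripper opens to 87 mm and grips with 3 to 60 N. Pads are 19 mm wide; open, the fingers measure 117 mm over their backs; the gripper's body (75 mm by 190 mm) begins 51 mm behind the grasp point.
Start: joints at [1.02, 0.333, 0.04, 1.465, -0.013, 1.343, -0.059], TCP at [0.284, -0.585, 0.2] pointing down, gripper open.
Joint ranges: [-2.58, 2.58], [-0.38, 2.09], [-1.3, 1.39], [0.25, 2.4], [-1.5, 4.64], [0.08, 2.09], [-2.65, 2.65]. Speed limits (rad/s): [2.22, 2.22, 2.79, 2.79, 3.14, 3.14, 3.14].

## Interface

Orientations are given as a rotation vector (axis times angle).
In Python, from plant import ctrl gives the robot as it stands. Calls block until the motion is done:
- ctrl.reach(position, orientation): joint-space move of the TCP to a pose.
- ctrl.move_linear(position, attitude=None, feed=0.15): straight line of the TCP; attitude=None keeps the orientation; feed is the mean speed in m/s.
- ctrl.goto_joints(angles): joint-space move.
- ctrl.let_go() and ctrl.close_gripper(squeeze=None): open the fingers fully, or close them until they stop; squeeze is the grip in N (None keeps the last).
- ctrl.hold(seconds).
- ctrl.solve_ik(position, orientation): joint angles nearest the present ones, or None.
- ctrl.snapshot(name): name is "scene" or "top"; returns a dict with "img" (420x560x3 uint8, red, green, blue), "camera_matrix" (3x3 intrinsics, pixels), "k1" (the pictures are not rectified: a ray, as slopes to the right and down, at radius r is drawn at 1 + k1 r^2 times it, then the intrinsics apply), "rvec" (rotation vector, rad) and "tvec" (3), from world to camera coordinates, as OpenCV has them. Camera axes: x right, y down, z forward; pixel columns grow to the right and rows downward; lengths in m; the calibration is good to about 2 mm. A picture is of the moment at which its call begins. There is no depth.
A pose or a line that the arm cannot do raises ctrl.PlanningError and nothing moves.
- ctrl.job_done(): hands the job in; it is judged then, once.
Trained networks look in the newest picture that a camera, given by its name, has taken for a name from the list of things; names that differ only in an ending like _2 or _b are one class to them, and where a whole thing is asked for, a point or a joint stands for the part that bears it (a point fixed in the world has none). Each returns a list of dicts, best first, with "conf" (0 to 1); they miss things now and then, are a little off and sometimes report something else, mostly with a low value. They report only what shows in the picture. A call takes as long as a camera call.
- ctrl.recognise(camera, label): "extent" ([centre column, centre row, width, height] in pixels, round what is visible of it).
Readings, each from a call of its own:
- ctrl.current_time_s(): time.
- ctrl.current_joints(): joint angles.
- ctrl.current_joint_vel(): joint speeds.
- ctrl.current_joint_efforts(): joint torques, N m.
- ctrl.current_tool_pos(): TCP position.
- ctrl.current_tcp_rot(): TCP orientation.
- ctrl.current_force(): force on the tool from outside, world axes, zero at the start.
- ctrl.current_ft_torque(): the same for the moment, N m.
- ctrl.current_gripper_width(): opening from 0.0 (shut) to 1.0 (fully open).
- ctrl.current_gripper_force(): force on a finger pad.
Only numpy, scipy, OpenCV 4.12 (cv2) and the standard library are available. Lean on these libraries where they do the work, as an engineer would, in place of code of your own. Each camera call takes 0.05 s, during which the arm holds its last target. There are 200 camera calls.

## Working session

There is one attempt and no reset: what is moved stays moved. The work goes in short steps, each a Python script; the robot and the scene stay as the last script left them, time stands still between calls to the robot, and variables do not carry over. Pictures are saved under pics/ and viewed, at most 14 in all, crops included, and the job is handed in when it is done.

```bash
ls; mkdir -p pics; cat > h.py <<'E'
import numpy as np, cv2, json
from plant import ctrl
from scipy.spatial.transform import Rotation as R
def snap(n):
    return ctrl.snapshot(n)
def ray(s,u,v):
    K=np.array(s["camera_matrix"]); k1=s["k1"]
    p=cv2.undistortPoints(np.array([[[u,v]]],float),K,np.array([k1,0,0,0.]))[0,0]
    Rm=cv2.Rodrigues(np.array(s["rvec"],float))[0]; t=np.array(s["tvec"],float)
    return -Rm.T@t, Rm.T@np.array([p[0],p[1],1.])
def at(s,u,v,z):
    c,d=ray(s,u,v); return c+d*(z-c[2])/d[2]
def proj(s,P):
    return cv2.projectPoints(np.array(P,float).reshape(-1,1,3),np.array(s["rvec"],float),np.array(s["tvec"],float),np.array(s["camera_matrix"]),np.array([s["k1"],0,0,0.]))[0][:,0]
def rectify(s,z,x0,x1,y0,y1,res=0.001):
    "top-down map at height z: column ~ -y, row ~ -x"
    xs=np.arange(x1,x0,-res); ys=np.arange(y1,y0,-res)
    Y,X=np.meshgrid(ys,xs); p=proj(s,np.stack([X,Y,np.full_like(X,z)],-1))
    p=p.reshape(X.shape+(2,)).astype(np.float32)
    return cv2.remap(s["img"],p[...,0],p[...,1],cv2.INTER_LINEAR)
def save(n,img): cv2.imwrite("pics/"+n+".png",cv2.cvtColor(img,cv2.COLOR_RGB2BGR))
def down(yaw):
    "tool z down, tool y (closing line) at angle yaw+90 i.e. tool x along yaw"
    x=np.array([np.cos(yaw),np.sin(yaw),0]); z=np.array([0,0,-1.]); 
    return R.from_matrix(np.stack([x,np.cross(z,x),z],1)).as_rotvec()
E
cat > a.py <<'E'
from h import *
for n in("scene","top"):
    s=snap(n); save(n+"0",s["img"]); c,d=ray(s,280,210); print(n,c,d/np.linalg.norm(d),s["camera_matrix"],s["k1"])
    for l in("station","turntable","barrier","barrier_grip","hub_grip","tow_truck","coupe","buggy","van","pickup","tumbler","dish","spinning_top","tin","book"):
        r=ctrl.recognise(n,l); print(l,[(np.round(x["extent"]).astype(int).tolist(),round(x["conf"],2),np.round(at(s,*x["extent"][:2],0.02)[:2],3).tolist()) for x in r[:3]])
print(ctrl.current_time_s(),ctrl.current_tcp_rot())
E
python3 a.py
```

```text
pics
scene [ 1.29168159 -0.66943471  1.07215548] [-0.46951796  0.51091042 -0.72008571] [[527.0776425    0.         272.83654988]
 [  0.         527.0776425  204.47267611]
 [  0.           0.           1.        ]] -0.007646119359505123
station [([296, 215, 182, 133], 0.91, [0.649, 0.094])]
turntable [([290, 202, 116, 87], 0.97, [0.603, 0.119])]
barrier [([253, 163, 58, 35], 0.74, [0.41, 0.163])]
barrier_grip [([251, 163, 53, 38], 0.6, [0.406, 0.16])]
hub_grip [([291, 201, 117, 83], 0.74, [0.603, 0.124]), ([132, 325, 39, 47], 0.62, [0.613, -0.423])]
tow_truck [([178, 292, 43, 45], 0.85, [0.618, -0.293])]
coupe [([103, 296, 35, 32], 0.82, [0.497, -0.424])]
buggy []
van [([134, 326, 37, 50], 0.67, [0.619, -0.422]), ([298, 212, 184, 137], 0.28, [0.647, 0.107]), ([214, 322, 39, 37], 0.24, [0.742, -0.289])]
pickup [([176, 235, 28, 34], 0.79, [0.47, -0.182])]
tumbler [([132, 326, 36, 50], 0.84, [0.615, -0.425]), ([174, 235, 29, 32], 0.45, [0.467, -0.184])]
dish [([215, 323, 40, 38], 0.78, [0.745, -0.289])]
spinning_top [([253, 288, 21, 27], 0.6, [0.739, -0.159]), ([290, 202, 116, 81], 0.51,
[... 673 characters left out ...]
0.69, [0.642, -0.45])]
hub_grip [([241, 212, 113, 104], 0.73, [0.594, 0.135])]
tow_truck [([390, 205, 20, 38], 0.67, [0.61, -0.298])]
coupe [([432, 246, 17, 30], 0.86, [0.487, -0.42])]
buggy [([244, 202, 121, 151], 0.64, [0.624, 0.128])]
van []
pickup [([244, 211, 108, 107], 0.59, [0.596, 0.129]), ([354, 256, 20, 37], 0.56, [0.462, -0.187])]
tumbler [([440, 192, 33, 24], 0.58, [0.646, -0.451])]
dish [([387, 160, 35, 34], 0.73, [0.744, -0.296])]
spinning_top [([345, 164, 15, 18], 0.72, [0.731, -0.17])]
tin [([123, 219, 31, 19], 0.73, [0.577, 0.48])]
book [([108, 265, 36, 48], 0.9, [0.444, 0.523]), ([244, 212, 111, 108], 0.18, [0.594, 0.128])]
1.6 [3.06179181e+00 7.03565516e-01 3.64221603e-05]
```

```bash
cat > b.py <<'E'
from h import *
s=snap("top")
a=rectify(s,0.024,0.38,0.83,-0.52,0.36,0.0011); print(a.shape); save("rect0",a)
t=snap("scene"); b=t["img"][150:380,60:420]; save("sc0",cv2.resize(b,None,fx=2.2,fy=2.2,interpolation=cv2.INTER_CUBIC))
E
python3 b.py
```

```text
(410, 800, 3)
```

View pics/rect0.png

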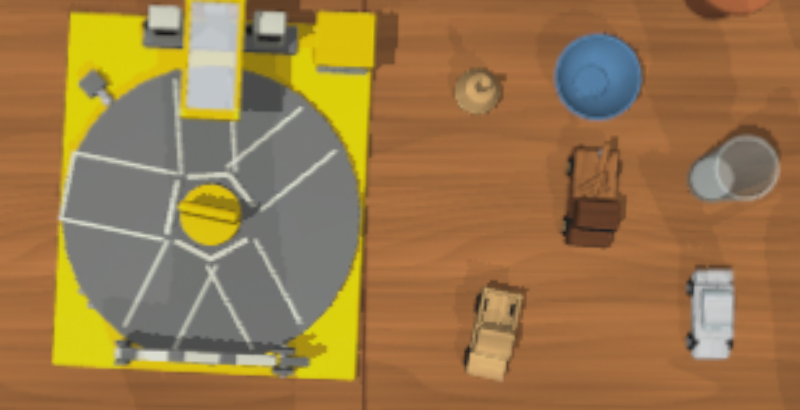

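View pics/sc0.png

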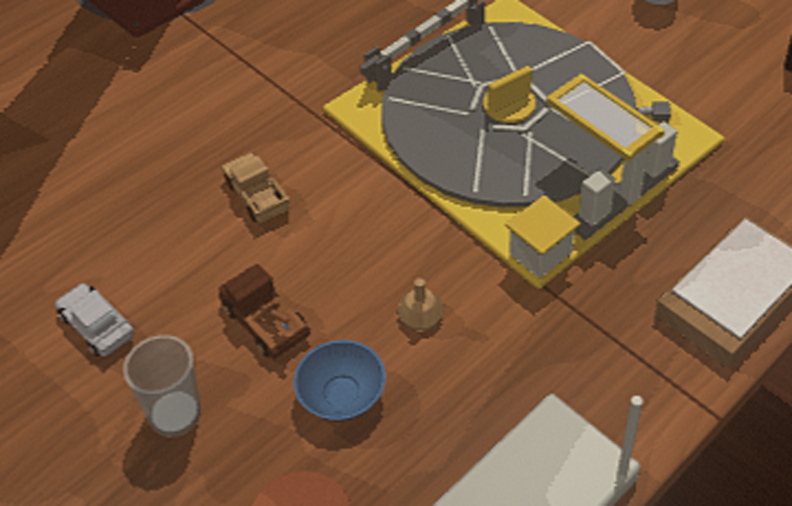

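The top view shows the three cars present: pickup at (495,331), tow truck at (593,196) and coupe at (711,314). The table centre is at (211,213), with bay0 pointing left and the barrier low along the bottom edge. Next I fit the station and check my estimates by overlaying them.

```bash
cat > fit.py <<'E'
from h import *
from scipy.optimize import least_squares
def rot(a,p): 
    c,s=np.cos(a),np.sin(a); p=np.atleast_2d(p); return np.stack([c*p[:,0]-s*p[:,1],s*p[:,0]+c*p[:,1]],1)
def lines():
    L=[]
    for ang,hw,r1 in((0,.037,.163),(75,.030,.152),(130,.030,.152),(-130,.030,.152),(-75,.030,.152)):
        for sg in(1,-1):
            r0=.075 if ang else .055
            L.append(rot(np.radians(ang),np.stack([np.linspace(r0,r1-.004,25),np.full(25,sg*hw)],1)))
    L.append(np.stack([np.full(15,.163),np.linspace(-.03,.03,15)],1))
    return np.concatenate(L)
def fit_table(s,c0,th0):
    g=s["img"].astype(float); w=(g.min(2)>165)&(g.max(2)-g.min(2)<40)
    dt=cv2.distanceTransform((~w).astype(np.uint8),cv2.DIST_L2,5)
    P=lines()
    def f(q):
        X=rot(q[2],P)+q[:2]; p=proj(s,np.c_[X,np.full(len(X),.024)]).astype(np.float32)
        return np.minimum(cv2.remap(dt,p[:,0],p[:,1],cv2.INTER_LINEAR)[:,0] if False else cv2.remap(dt,p[None,:,0],p[None,:,1],cv2.INTER_LINEAR)[0],6)
    best=None
    for d in np.linspace(-.12,.12,7):
        for dx in(-.006,0,.006):
          for dy in(-.006,0,.006):
            r=least_squares(f,[c0[0]+dx,c0[1]+dy,th0+d],diff_step=1e-3,loss="soft_l1")
            if best is None or r.cost<best.cost: best=r
    return best.x,best.cost/len(P)
def box(x,y,yaw,l,w,h,z0=0):
    b=rot(yaw,np.array([[l,w],[-l,w],[-l,-w],[l,-w]])/2)+[x,y]
    return np.r_[np.c_[b,np.full(4,z0)],np.c_[b,np.full(4,z0+h)]]
def draw(img,s,B,col,k):
    p=(proj(s,B)*k).astype(int)
    for q in(p[:4],p[4:]): cv2.polylines(img,[q],True,col,1,cv2.LINE_AA)
E
cat > c.py <<'E'
from fit import *
S={n:snap(n) for n in("top","scene")}
for n in S: 
    q,c=fit_table(S[n],(.596,.128),1.38); print(n,q,c)
    if n=="top": q0=q
cars={"tow":(.614,-.292,-.05,.108,.054,.026),"coupe":(.4846,-.422,-.03,.098,.046,.024),"pickup":(.466,-.1845,-.18,.098,.046,.024)}
st=-.052
H=np.r_[rot(st,[-.155,-.088])[0]+q0[:2],.052]; u=rot(st,[0,1])[0]
for n in S:
    for phi in(0,.1,.2,.3):
        e=[H+r*np.r_[np.cos(phi)*u,np.sin(phi)] for r in(0,.142,.18)]; print(n,phi,proj(S[n],e).round().tolist())
out=[]
for n,(x0,x1,y0,y1) in{"top":(190,470,130,290),"scene":(80,330,140,360)}.items():
    k=3; im=cv2.resize(S[n]["img"],None,fx=k,fy=k,interpolation=cv2.INTER_CUBIC)
    for b in cars.values(): draw(im,S[n],box(*b),(0,255,255),k)
    X=rot(q0[2],lines())+q0[:2]
    for p in proj(S[n],np.c_[X,np.full(len(X),.024)])*k: cv2.circle(im,tuple(p.astype(int)),1,(255,0,0),-1)
    pl=np.array([[.2,.17],[-.195,.17],[-.195,-.17],[.2,-.17]]); pl=rot(st,pl)+q0[:2]
    cv2.polylines(im,[(proj(S[n],np.c_[pl,np.full(4,.012)])*k).astype(int)],True,(255,0,255),1,cv2.LINE_AA)
    c=rot(st,[[.219,.03],[.091,.03],[.091,-.03],[.219,-.03]])+q0[:2]
    cv2.polylines(im,[(proj(S[n],np.c_[c,np.full(4,.122)])*k).astype(int)],True,(0,0,255),1,cv2.LINE_AA)
    cv2.circle(im,tuple((proj(S[n],[[.63,-.418,0]])[0]*k).astype(int)),4,(0,255,0),1)
    t=[[.63+.034*np.cos(a),-.418+.034*np.sin(a),.095] for a in np.linspace(0,6.28,40)]
    cv2.polylines(im,[(proj(S[n],t)*k).astype(int)],True,(0,255,0),1,cv2.LINE_AA)
    o=im[y0*k:y1*k,x0*k:x1*k]; f=min(800/o.shape[1],600/o.shape[0],1); save("ov_"+n,cv2.resize(o,None,fx=f,fy=f))
E
python3 c.py
```

```text
top [0.59408565 0.12857958 1.36881503] 0.13382051980720375
scene [0.59616015 0.13288765 1.37117916] 1.5861950366002209
top 0 [[272.0, 268.0], [221.0, 266.0], [207.0, 265.0]]
top 0.1 [[272.0, 268.0], [221.0, 266.0], [207.0, 265.0]]
top 0.2 [[272.0, 268.0], [221.0, 266.0], [207.0, 266.0]]
top 0.3 [[272.0, 268.0], [221.0, 266.0], [207.0, 266.0]]
scene 0 [[230.0, 177.0], [266.0, 155.0], [276.0, 150.0]]
scene 0.1 [[230.0, 177.0], [266.0, 152.0], [276.0, 145.0]]
scene 0.2 [[230.0, 177.0], [266.0, 149.0], [275.0, 141.0]]
scene 0.3 [[230.0, 177.0], [265.0, 145.0], [274.0, 137.0]]
```

View pics/ov_top.png

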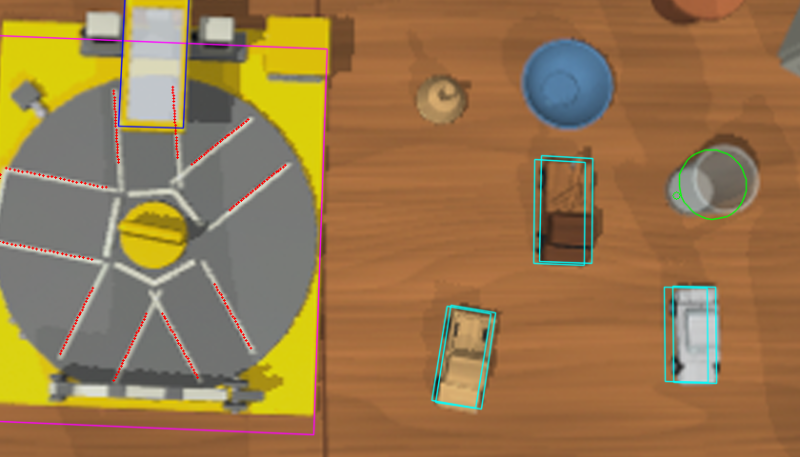

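View pics/ov_scene.png

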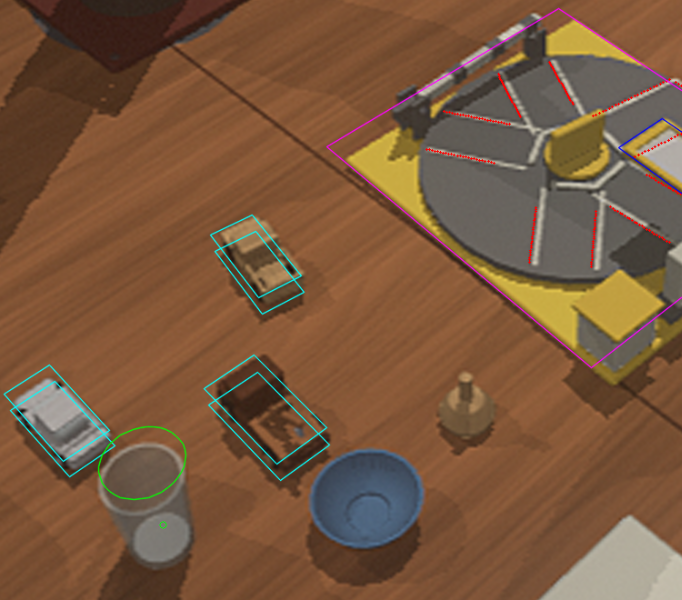

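The overlay confirms the fit: table centre (0.594, 0.129), bay0 at 1.369 rad, and the red dots on the white lines. The canopy box matches too. The car boxes are 3 mm too far left, and the tumbler's true rim is at (727,180), so it stands near (0.635, -0.431). Now the barrier.

```bash
cat > k.py <<'E'
from fit import *
C=np.array([.594,.1290]); ST=-.056; TH=1.370
HG=np.r_[rot(ST,[-.155,-.088])[0]+C,.052]; U=rot(ST,[0,1])[0]
def bar(phi,dz=-.019,r=.142): return HG+r*np.r_[np.cos(phi)*U,np.sin(phi)]+[0,0,dz]
def best(pos,yaw):
    q0=np.array(ctrl.current_joints()); o=[]
    for y in(yaw,yaw+np.pi):
        q=ctrl.solve_ik(list(pos),down(y).tolist())
        if q is not None: o.append((abs(np.array(q)[6]),y,np.round(q,2)))
    return sorted(o,key=lambda a:a[0])
def go(pos,yaw): ctrl.reach(list(pos),down(yaw).tolist())
def lin(pos,yaw=None,feed=.15): ctrl.move_linear(list(map(float,pos)),None if yaw is None else down(yaw).tolist(),feed)
def st(m=""): print(m,round(ctrl.current_time_s(),1),np.round(ctrl.current_tool_pos(),4),"w",round(ctrl.current_gripper_width(),3),"f",np.round(ctrl.current_force(),1),round(ctrl.current_gripper_force(),1))
E
cat > d.py <<'E'
from k import *
for n,p,y in[("b0",bar(.05),ST+np.pi/2),("b1",bar(1.57),ST+np.pi/2),("b1up",bar(1.57)+[0,0,.1],ST+np.pi/2),("hub",[*C,.058],TH),("hub0",[*C,.058],ST),
  ("truck",(.6,-.287,.006),-.05),("bay0",(*(C+rot(TH,[.104,0])[0]),.03),TH),("coupe",(.486,-.425,.006),-.03),("pick",(.466,-.186,.006),-.18),
  ("bay2",(*(C+rot(ST+np.radians(130),[.099,0])[0]),.03),ST+np.radians(130)),("bay3",(*(C+rot(ST-np.radians(130),[.099,0])[0]),.03),ST-np.radians(130))]:
    print(n,np.round(p,3),[(round(a[1],2),a[2].tolist()) for a in best(p,y)])
y=best(bar(.05),ST+np.pi/2)[0][1]
p=bar(.05); go(p+[0,0,.15],y); st("above"); 
lin(p,feed=.1); st("at"); ctrl.close_gripper(8); st("closed")
E
python3 d.py
```

```text
b0 [0.442 0.191 0.04 ] [(1.51, [0.39, 0.28, -0.98, 2.01, 0.28, 0.99, -0.79]), (4.66, [0.47, 0.32, -1.09, 2.0, 0.34, 1.01, 2.31])]
b1 [0.434 0.05  0.175] [(1.51, [0.51, -0.07, -0.69, 1.96, -0.05, 1.24, -0.22]), (4.66, [-1.46, -0.37, 1.05, 2.02, 0.33, 1.32, 2.56])]
b1up [0.434 0.05  0.275] [(1.51, [0.54, -0.13, -0.67, 1.8, -0.08, 1.45, -0.18]), (4.66, [-1.36, -0.37, 0.9, 1.86, 0.29, 1.52, 2.58])]
hub [0.594 0.129 0.058] [(1.37, [0.27, 0.45, -0.7, 1.7, 0.32, 1.1, -0.73]), (4.51, [0.53, 0.62, -1.1, 1.69, 0.58, 1.2, 2.23])]
hub0 [0.594 0.129 0.058] [(3.09, [0.31, 0.47, -0.76, 1.7, 0.36, 1.11, 0.96]), (-0.06, [0.24, 0.44, -0.66, 1.7, 0.3, 1.1, -2.14])]
truck [ 0.6   -0.287  0.006] [(-0.05, [0.46, 0.52, -0.11, 1.61, 0.06, 1.01, -1.29]), (3.09, [0.74, 0.57, -0.48, 1.6, 0.29, 1.05, 1.69])]
bay0 [0.615 0.231 0.03 ] [(1.37, [0.22, 0.66, -0.91, 1.59, 0.55, 1.17, -1.01]), (4.51, [0.33, 0.76, -1.1, 1.59, 0.71, 1.24, 2.04])]
coupe [ 0.486 -0.425  0.006] [(-0.03, [0.66, 0.48, -0.02, 1.67, 0.01, 0.99, -0.96]), (3.11, [0.99, 0.53, -0.44, 1.65, 0.26, 1.02, 2.0])]
pick [ 0.466 -0.186  0.006] [(-0.18, [0.48, 0.24, -0.21, 2.02, 0.07, 0.89, -1.52]), (2.96, [0.74, 0.27, -0.5, 2.01, 0.17, 0.9, 1.54])]
bay2 [0.535 0.208 0.03 ] [(np.float64(2.21), [0.34, 0.53, -0.99, 1.8, 0.5, 1.09, -0.18]), (np.float64(5.35), [-1.36, 0.65, 1.22, 1.88, -0.69, 1.11, -2.37])]
bay3 [0.526 0.057 0.03 ] [(np.float64(0.82), [0.36, 0.32, -0.63, 1.92, 0.22, 0.98, -1.13]), (np.float64(-2.32), [0.72, 0.48, -1.09, 1.9, 0.48, 1.06, 1.81])]
above 4.6 [0.4427 0.1906 0.19  ] w 0.999 f [ 0.2 -0.2 -0.5] 0.0
at 6.2 [0.4427 0.1916 0.0406] w 1.001 f [-0.2 -0.4  0.5] 0.0
closed 7.4 [0.442  0.1914 0.04  ] w 0.137 f [-0.9  0.4 -0.3] 8.0
```

```bash
cat > e.py <<'E'
from k import *
for phi in np.arange(.2,1.58,.137): lin(bar(phi),feed=.12)
st("up"); 
F=ctrl.current_gripper_width()
ctrl.let_go(); lin(bar(1.57)+[0,0,.13]); st("rel")
s=snap("top"); t=snap("scene")
tip=[HG+r*np.r_[np.cos(1.57)*U,np.sin(1.57)] for r in(0,.18)]
print("pred",proj(s,tip).round().tolist(),proj(t,tip).round().tolist())
ctrl.recognise
for n in("top","scene"): print([(np.round(x["extent"]).tolist(),round(x["conf"],2)) for x in ctrl.recognise(n,"barrier")[:2]])
save("bar1",np.hstack([cv2.resize(s["img"][150:330,170:340],(400,424)),cv2.resize(t["img"][80:260,170:340],(400,424))]))
E
python3 e.py
```

```text
up 10.8 [0.4348 0.0492 0.1752] w 0.134 f [-1.7 -0.1  5.4] 8.0
rel 13.2 [0.4339 0.0499 0.3042] w 1.001 f [-0.8 -0.2 -0.2] 0.0
pred [[272.0, 268.0], [272.0, 272.0]] [[230.0, 177.0], [226.0, 126.0]]
[]
[([234.0, 155.0, 10.0, 56.0], 0.62)]
```

View pics/bar1.png

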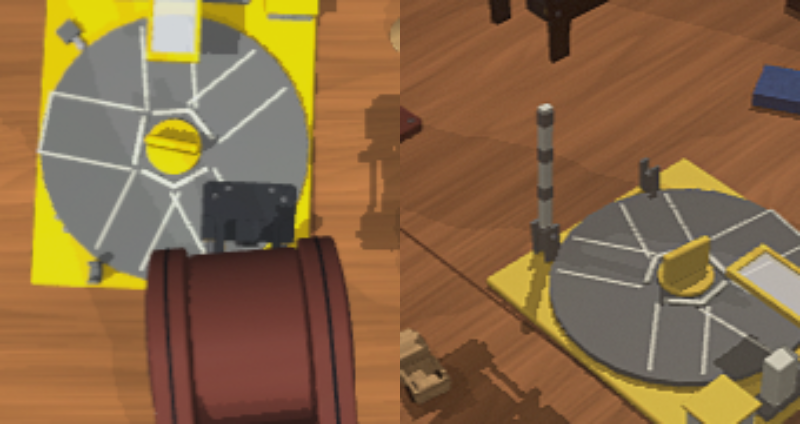

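The scene view shows the barrier nearly upright (arm from (545,105) to (545,240)), leaning about 0.08 rad. I'll nudge it, then fetch the truck.

```bash
cat > e2.py <<'E'
from k import *
up=bar(1.57); d=-np.r_[U,0]*.010
lin(up); ctrl.close_gripper(8); lin(up+d,feed=.05); st("nudge"); ctrl.let_go(); lin(up+d+[0,0,.15])
t=snap("scene"); print([np.round(x["extent"]).tolist() for x in ctrl.recognise("scene","barrier")[:1]])
g=t["img"][110:190,205:260]; save("bar2",g)
# truck
p=np.array([.600,-.287,.006]); y=-.05
go(p+[0,0,.25],y); lin(p+[0,0,.12],feed=.3); lin(p,feed=.12); st("at truck"); ctrl.close_gripper(20); st("grip")
lin(p+[0,0,.03],feed=.08); st("lift")
lin(p+[0,0,.25],feed=.2); st("up")
save("lift1",np.hstack([cv2.resize(snap("scene")["img"][200:380,60:240],(400,400)),cv2.resize(g,(275,400))]))
E
python3 e2.py
```

```text
nudge 16.0 [0.4341 0.0393 0.1752] w 0.135 f [ 2.9 -0.2 -1.2] 8.0
[[230.0, 150.0, 11.0, 46.0]]
at truck 21.7 [ 0.6007 -0.2871  0.007 ] w 1.002 f [ 0.6  0.7 -0.4] 0.0
grip 22.5 [ 0.6    -0.2872  0.006 ] w 0.533 f [ 0.7 -0.5 -0.8] 19.8
lift 23.0 [ 0.6002 -0.2872  0.0365] w 0.527 f [-0.6 -0.3 -3. ] 19.8
up 24.3 [ 0.5994 -0.2869  0.2546] w 0.528 f [ 0.1 -0.  -2.8] 19.8
```

View pics/lift1.png

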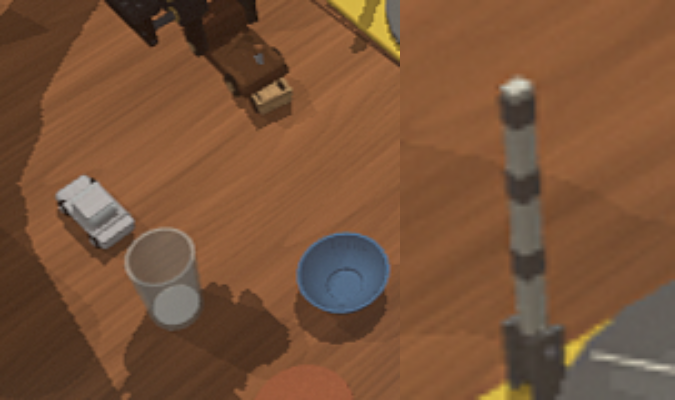

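Truck is lifted and level, with the barrier now at about 1.57. Placing it in bay0.

```bash
cat > f.py <<'E'
from k import *
b=C+rot(TH,[.105-.014,0])[0]
go([*b,.27],TH); lin([*b,.06],feed=.2); lin([*b,.0315],feed=.05); st("down"); ctrl.let_go(); lin([*b,.2],feed=.2)
go([*C,.25],TH); 
s=snap("top"); t=snap("scene")
bx=box(*(C+rot(TH,[.104,0])[0]),TH,.108,.054,.026,.024)
k=4; o=[]
for S in(s,t):
    im=cv2.resize(S["img"],None,fx=k,fy=k,interpolation=cv2.INTER_CUBIC); draw(im,S,bx,(0,255,255),k)
    c=(proj(S,[[*(C+rot(TH,[.104,0])[0]),.03]])[0]*k).astype(int); o.append(im[c[1]-180:c[1]+180,c[0]-200:c[0]+200])
save("truck1",np.hstack(o)); st()
for n in("top","scene"):
    for l in("pickup","coupe"): print(l,[(np.round(x["extent"]).tolist(),round(x["conf"],2)) for x in ctrl.recognise(n,l)[:2]])
E
python3 f.py
```

```text
down 28.1 [0.6121 0.2183 0.0315] w 0.526 f [-0.4 -0.7 -2.2] 19.8
 30.6 [0.5934 0.1297 0.2489] w 1.003 f [-0.6  0.7 -0.8] 0.0
pickup [([353.0, 257.0, 21.0, 34.0], 0.79)]
coupe [([432.0, 248.0, 18.0, 29.0], 0.68), ([345.0, 165.0, 16.0, 18.0], 0.57)]
pickup [([177.0, 234.0, 27.0, 31.0], 0.82)]
coupe [([102.0, 295.0, 36.0, 33.0], 0.92)]
```

View pics/truck1.png

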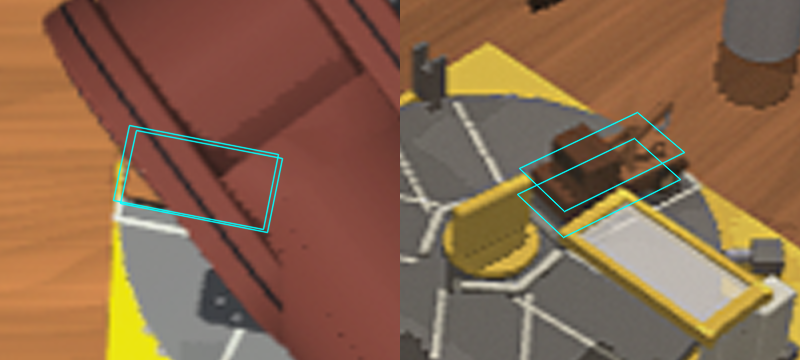

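Truck stands in bay0 (scene crop, around (620,165)), inside the box. Turning the table.

```bash
cat > g.py <<'E'
from k import *
go([*C,.12],TH); lin([*C,.058],feed=.08); ctrl.close_gripper(45); st("grip")
for y in np.linspace(TH,ST,9)[1:]: go([*C,.058],y); print(round(ctrl.current_time_s(),1),np.round(ctrl.current_ft_torque(),2),np.round(ctrl.current_force(),1))
ctrl.hold(.3); st(); ctrl.let_go(); lin([*C,.25],feed=.2)
p=[.466,-.186,.25]; go(p,-.18); st()
s=snap("top"); t=snap("scene")
q,c=fit_table(s,C,ST); print(q,c)
bx=box(*(C+rot(q[2],[.104,0])[0]),q[2],.108,.054,.026,.024)
k=3; o=[]
for S in(s,t):
    im=cv2.resize(S["img"],None,fx=k,fy=k,interpolation=cv2.INTER_CUBIC); draw(im,S,bx,(0,255,255),k)
    c=(proj(S,[[*(C+[.03,0]),.03]])[0]*k).astype(int); o.append(im[c[1]-230:c[1]+230,c[0]-200:c[0]+200])
save("turn1",np.hstack(o))
for n in("top","scene"):
    for l in("pickup","coupe"): print(l,[(np.round(x["extent"]).tolist(),round(x["conf"],2)) for x in ctrl.recognise(n,l)[:2]])
E
python3 g.py
```

```text
grip 33.9 [0.594 0.129 0.058] w 0.003 f [-0.6  0.1  0.8] 0.0
34.1 [-0.05 -0.08 -0.02] [1.6 0.7 0.2]
34.4 [-0.01 -0.03  0.06] [0.1 0.1 0.4]
34.7 [-0.04  0.01 -0.03] [-0.7  0.  -0.4]
35.0 [-0.06  0.01  0.01] [0.3 0.3 0.5]
35.2 [-0.    0.04 -0.04] [ 0.3 -0.   0.7]
35.5 [ 0.04  0.   -0.03] [ 0.8 -0.6  0.6]
35.8 [ 0.02 -0.06  0.  ] [0.  0.3 0.5]
36.1 [ 0.03  0.09 -0.03] [-0.7 -0.2  0.6]
 36.4 [0.594 0.129 0.058] w 0.004 f [ 0.5 -0.9 -0.2] 0.0
 40.3 [ 0.4666 -0.1848  0.25  ] w 1.0 f [ 0.5  1.5 -0.1] 0.0
[ 0.57743346  0.14984644 -0.13305598] 2.0534320790812655
pickup []
coupe [([209.0, 206.0, 40.0, 26.0], 0.7)]
pickup [([176.0, 236.0, 30.0, 34.0], 0.83)]
coupe [([122.0, 289.0, 37.0, 34.0], 0.7), ([338.0, 117.0, 34.0, 17.0], 0.46)]
```

View pics/turn1.png

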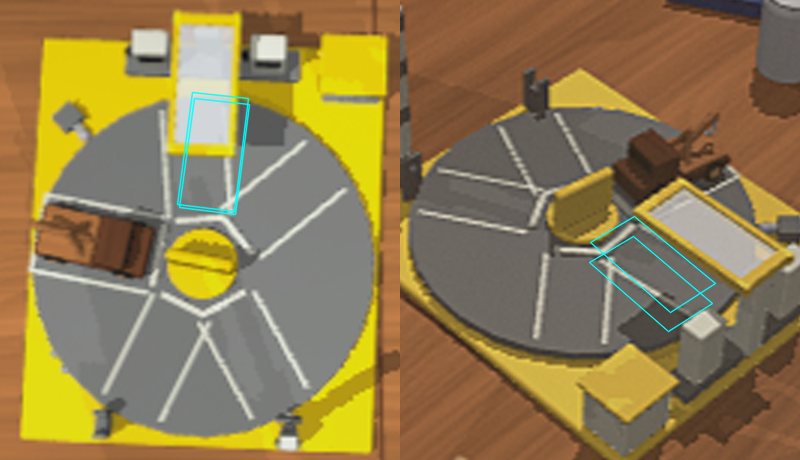

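The gripper closed on nothing above the bar (w = 0.004): the table did not turn, and the truck is still fine in bay0. The coupe was also knocked aside, from (102,295) to (122,289) in the scene view. I must grip the bar lower, but the canopy blocks that at this angle, so I'll first push the bar with closed fingers to about 0.65 rad.

```bash
cat > g2.py <<'E'
from k import *
ctrl.close_gripper(20)
def peg(a,off,z=.042): return [*(C+rot(a,[.028,off])[0]),z]
b=best(peg(TH,.03),TH-np.pi/2); print([(round(x[1],2),x[2].tolist()) for x in b]); dy=b[0][1]-TH
b2=best(peg(.62,.0155),.62+dy); print([(round(x[1],2),x[2].tolist()) for x in b2])
go(peg(TH,.034,.25),TH+dy); lin(peg(TH,.034),feed=.12); st("beside")
lin(peg(TH,.0165),feed=.04)
end=ST+.66
for a in np.linspace(TH,end,9)[1:]: lin(peg(a,.0165),a+dy,.05); print(round(ctrl.current_time_s(),1),np.round(ctrl.current_force(),1))
lin(peg(end,.026),feed=.05); lin(peg(end,.026,.25),feed=.2)
go([.45,-.1,.3],0); st()
s=snap("top"); t=snap("scene")
for a in(end-.1,end,end+.1):
    print(fit_table(s,C,a))
k=3; o=[]
for S in(s,t):
    im=cv2.resize(S["img"],None,fx=k,fy=k,interpolation=cv2.INTER_CUBIC)
    c=(proj(S,[[*(C+[.03,0]),.03]])[0]*k).astype(int); o.append(im[c[1]-230:c[1]+230,c[0]-200:c[0]+200])
save("push1",np.hstack(o))
for n in("top","scene"):
    for l in("pickup","coupe"): print(l,[(np.round(x["extent"]).tolist(),round(x["conf"],2)) for x in ctrl.recognise(n,l)[:2]])
E
python3 g2.py
```

```text
[(2.94, [0.55, 0.7, -1.23, 1.74, 0.7, 1.22, 0.51]), (-0.2, [0.52, 0.66, -1.17, 1.74, 0.65, 1.19, -2.6])]
[(2.19, [0.53, 0.78, -1.24, 1.65, 0.77, 1.28, -0.23]), (5.33, [-0.81, 0.47, 0.62, 1.72, -0.31, 1.05, -2.6])]
beside 45.9 [0.5666 0.1634 0.0426] w 0.006 f [ 0.3  0.4 -0.1] 0.0
46.7 [-0.9  1.  -0.1]
47.0 [-0.1  0.2 -0.3]
47.2 [-1.   0.  -0.2]
47.5 [-0.3  0.4  0.4]
47.7 [-0.3  0.4  0.4]
48.0 [0.1 0.2 1.1]
48.2 [-0.8  1.2 -0.7]
48.5 [ 0.2  1.  -0.2]
 51.2 [ 0.4502 -0.0993  0.2996] w 0.003 f [ 0.8 -0.6 -0.9] 0.0
(array([0.59394137, 0.12779986, 0.46078801]), np.float64(0.370855985947375))
(array([0.59393087, 0.12780798, 0.46108586]), np.float64(0.37077947697549496))
(array([0.59390544, 0.12783949, 0.46151203]), np.float64(0.370906212644757))
pickup [([354.0, 243.0, 13.0, 10.0], 0.52)]
coupe [([418.0, 235.0, 19.0, 16.0], 0.81)]
pickup [([177.0, 236.0, 26.0, 36.0], 0.66)]
coupe [([289.0, 202.0, 115.0, 82.0], 0.7), ([121.0, 289.0, 37.0, 28.0], 0.69)]
```

View pics/push1.png

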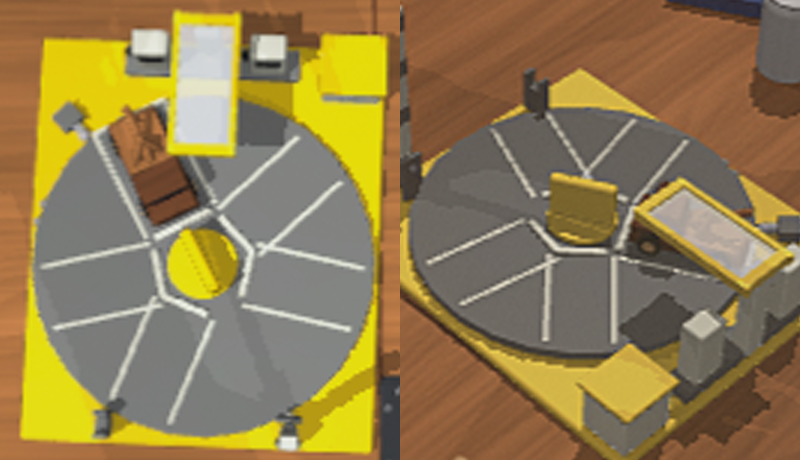

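Pushing worked: the table fit gives bay0 at 0.461 rad world (joint about 0.52), with the truck still well in its bay. Now I'll grip the bar low and turn it into the notch.

```bash
cat > g3.py <<'E'
from k import *
A=.461; ctrl.let_go()
dy=best([*C,.04],A)[0][1]-A
go([*C,.2],A+dy); lin([*C,.040],feed=.1); ctrl.close_gripper(50); st("grip")
if ctrl.current_gripper_width()>.05:
    for y in np.linspace(A,ST,6)[1:]: lin([*C,.040],y+dy,.05); print(round(ctrl.current_time_s(),1),np.round(ctrl.current_ft_torque(),2),np.round(ctrl.current_force(),1))
    ctrl.hold(.3); st()
ctrl.let_go(); lin([*C,.25],feed=.2)
go([.45,.1,.3],0); st()
s=snap("top"); t=snap("scene")
print(fit_table(s,C,ST))
k=3; o=[]
for S,c in((s,(380,205)),(t,(200,250))):
    im=cv2.resize(S["img"],None,fx=k,fy=k,interpolation=cv2.INTER_CUBIC)
    o.append(im[c[1]*k-230:c[1]*k+230,c[0]*k-270:c[0]*k+(130 if c[0]==380 else 130)])
o[0]=cv2.resize(s["img"][130:290,175:460],(800,449))
save("turn2",o[0]); save("turn2s",cv2.resize(t["img"][120:360,70:390],(800,600)))
for n in("top","scene"):
    for l in("pickup","coupe"): print(l,[(np.round(x["extent"]).tolist(),round(x["conf"],2)) for x in ctrl.recognise(n,l)[:2]])
E
python3 g3.py
```

```text
grip 58.4 [0.5933 0.1305 0.04  ] w 0.131 f [-2.9  4.7 -0.6] 50.0
58.6 [ 1.38  0.52 -0.04] [-2.6  4.7 -0.3]
58.9 [ 1.38  0.58 -0.03] [-2.1  5.9 -0.3]
59.1 [ 1.44  0.55 -0.09] [-2.3  6.1 -0.3]
59.4 [1.46 0.52 0.12] [-2.9  5.7 -0.5]
59.6 [1.51 0.47 0.05] [-2.2  6.7 -0.1]
 59.9 [0.5932 0.1309 0.04  ] w 0.132 f [-2.9  5.9 -0.5] 50.0
 64.9 [0.45   0.1001 0.2999] w 1.001 f [0.  0.6 0.6] 0.0
(array([ 0.59372327,  0.12770912, -0.05556084]), np.float64(1.087164227467663))
pickup [([252.0, 176.0, 26.0, 36.0], 0.71), ([353.0, 258.0, 20.0, 31.0], 0.7)]
coupe [([420.0, 243.0, 19.0, 32.0], 0.83)]
pickup [([176.0, 235.0, 29.0, 35.0], 0.76)]
coupe [([120.0, 290.0, 37.0, 31.0], 0.86), ([292.0, 202.0, 121.0, 89.0], 0.21)]
```

View pics/turn2.png

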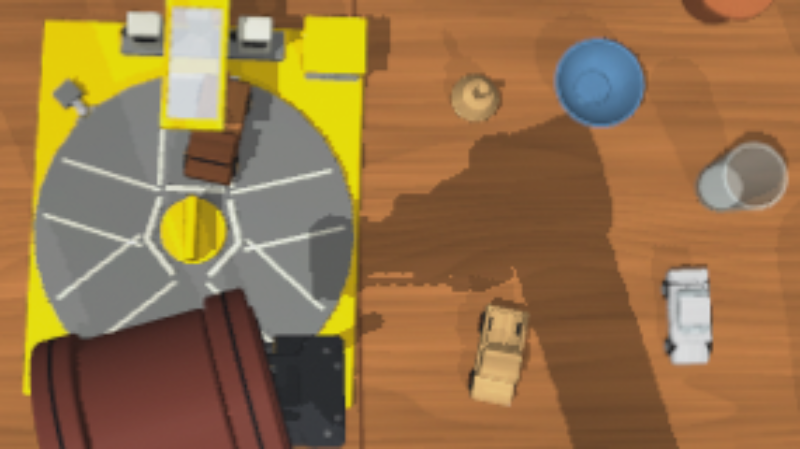

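View pics/turn2s.png

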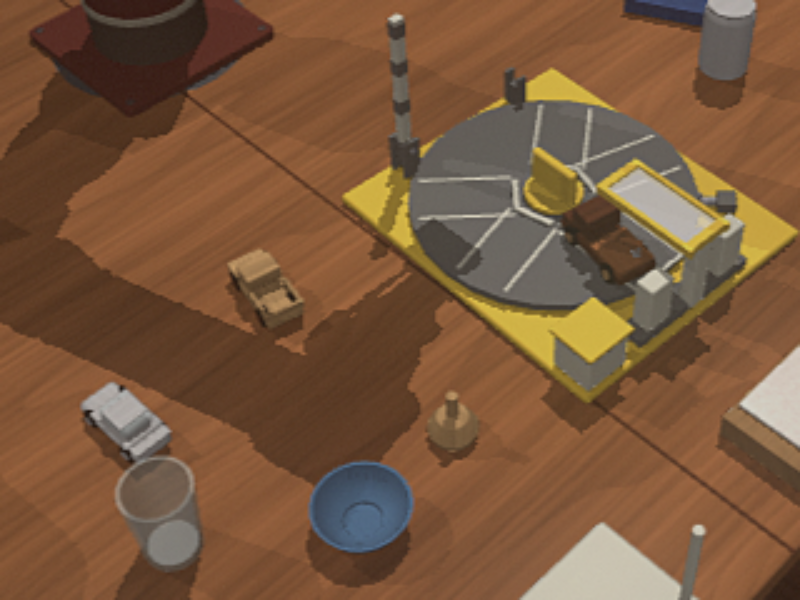

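The turn clicked in (fit -0.056 rad world), but the truck slid ahead on the deck. It now sits askew, with its tail towards the kiosk at about (620,240) in the scene view. The coupe was knocked to (688,315) in the top view. I'll park the pickup first, checking the finger depth on the way, then nudge the truck back sideways with a tilted tool.

```bash
cat > m.py <<'E'
from k import *
# finger depth probe on bare shelf
ctrl.close_gripper(20); go([.5,-.05,.25],-.1); go([.56,-.16,.25],-.1)
lin([.56,-.16,.03],feed=.2)
for z in np.arange(.024,-.0001,-.003):
    lin([.56,-.16,z],feed=.05); f=ctrl.current_force()[2]
    if abs(f)>4: break
print("probe",z,f); lin([.56,-.16,.15],feed=.2); ctrl.let_go()
p=np.array([.466,-.186,.004]); y=-.18
go(p+[0,0,.15],y); lin(p,feed=.15); ctrl.close_gripper(15); st("grip pickup")
lin(p+[0,0,.27],feed=.25); st("up")
a=ST+np.radians(130); b=C+rot(a,[.099,0])[0]
go([.62,-.05,.30],0.); go([*b,.28],a); lin([*b,.06],feed=.2); lin([*b,.0295],feed=.05); st("down"); ctrl.let_go(); lin([*b,.2],feed=.2); st()
E
python3 m.py
```

```text
probe 6.938893903907228e-18 -0.760370102490896
grip pickup 76.4 [ 0.466  -0.1859  0.004 ] w 0.458 f [0.4 0.1 0.6] 15.0
up 77.7 [ 0.4653 -0.1858  0.2726] w 0.458 f [-0.2 -0.  -1.3] 15.0
down 82.0 [0.5348 0.2085 0.0296] w 0.45 f [-1.1  0.4 -1.5] 15.0
 84.0 [0.5342 0.2078 0.1988] w 1.0 f [0.  0.5 0.2] 0.0
```

Pickup placed, and the probe shows the tips do reach the shelf. Next I push the truck with the tool tilted 30°: first the tail with one open finger, then the cab with shut fingers.

```bash
cat > n.py <<'E'
from k import *
T=np.radians(30); Rs=R.from_euler("z",ST).as_matrix()
def tilt(sg):
    z=np.array([0,np.sin(T),-np.cos(T)]); y=np.array([sg,0,0.]); return R.from_matrix(Rs@np.stack([np.cross(y,z),y,z],1)).as_rotvec().tolist()
def W(x,y,z): return [*(C+rot(ST,[x,y])[0]),z]
def pose(): 
    for n in("top","scene"):
        S=snap(n); im=S["img"]; k=4
        im=cv2.resize(im,None,fx=k,fy=k,interpolation=cv2.INTER_CUBIC)
        draw(im,S,box(*(C+rot(ST,[.104,0])[0]),ST,.108,.054,.026,.024),(0,255,255),k)
        c=(proj(S,[[*(C+rot(ST,[.1,-.01])[0]),.04]])[0]*k).astype(int); yield im[c[1]-200:c[1]+200,c[0]-200:c[0]+200]
E
cat > n1.py <<'E'
from n import *
go([.5,.1,.3],0.); go([.6,-.1,.3],0.)
o=[]
for sg in(1,-1):
    q=ctrl.solve_ik(W(.07,-.110,.033),tilt(sg)); q2=ctrl.solve_ik(W(.07,-.035,.033),tilt(sg)); print(sg,q and np.round(q,2).tolist(),q2 and np.round(q2,2).tolist()); 
    if q and q2: o.append((abs(q[6])+abs(q[6]-q2[6]),sg))
sg=min(o)[1]; print(sg)
ctrl.reach(W(.07,-.130,.2),tilt(sg)); lin(W(.07,-.110,.033),feed=.12); st("pre")
save("pre",np.hstack(list(pose())))
E
python3 n1.py
```

```text
Traceback (most recent call last):
  File "n1.py", line 5, in <module>
    q=ctrl.solve_ik(W(.07,-.110,.033),tilt(sg)); q2=ctrl.solve_ik(W(.07,-.035,.033),tilt(sg)); print(sg,q and np.round(q,2).tolist(),q2 and np.round(q2,2).tolist());
                                                                                                        ^^^^^^^^^^^^^^^^^^^^^^^^^^^^
ValueError: The truth value of an array with more than one element is ambiguous. Use a.any() or a.all()
```

```bash
cat >> n.py <<'E'
from scipy.optimize import minimize
def hullmask(S,B,shape):
    m=np.zeros(shape,np.uint8); cv2.fillConvexPoly(m,cv2.convexHull((proj(S,B)*16).round().astype(np.int32)),1,shift=4); return m
def truckfit(S,show=None):
    "station-frame x,y,yaw of the truck from one picture (brown pixels, canopy and off-deck masked out)"
    g=S["img"].astype(int); br=((g[...,0]-g[...,2]>18)&(g[...,1]<.72*g[...,0])).astype(np.uint8)
    a=np.linspace(0,2*np.pi,60); deck=np.zeros(br.shape,np.uint8)
    for z in(.024,.07): cv2.fillPoly(deck,[proj(S,np.c_[C+.150*np.stack([np.cos(a),np.sin(a)],1),np.full(60,z)]).round().astype(int)],1)
    can=hullmask(S,np.r_[box(*(C+rot(ST,[.155,0])[0]),ST,.134,.066,.012,.111)],br.shape)
    ok=(deck==1)&(can==0); br=br*ok
    def cost(q):
        x,y=C+rot(ST,[q[0]/1e3,q[1]/1e3])[0]; w=ST+q[2]/100
        cx,cy=np.array([x,y])+rot(w,[-.024,0])[0]
        m=hullmask(S,box(x,y,w,.108,.054,.024,.025),br.shape)|hullmask(S,box(cx,cy,w,.034,.046,.052,.025),br.shape)
        m=m*ok; return -(m&br).sum()/max((m|br).sum(),1)
    bst=min((minimize(cost,[x0,y0,w0],method="Nelder-Mead",options=dict(initial_simplex=np.array([[x0,y0,w0],[x0+8,y0,w0],[x0,y0+8,w0],[x0,y0,w0+10]]))) for x0 in(98,110) for y0 in(-30,-12,0) for w0 in(-25,0)),key=lambda r:r.fun)
    return np.round([bst.x[0],bst.x[1],bst.x[2]/100,bst.fun],3)
def rep():
    for n in("top","scene"): print(n,"truck mm,rad",truckfit(snap(n)))
E
cat > n1.py <<'E'
from n import *
rep(); o=[]
for sg in(1,-1):
    q=ctrl.solve_ik(W(.07,-.110,.033),tilt(sg)); q2=ctrl.solve_ik(W(.07,-.035,.033),tilt(sg))
    if q is not None and q2 is not None: o.append((abs(q[6]),sg)); print(sg,np.round(q,2),np.round(q2,2))
sg=min(o)[1]
ctrl.reach(W(.07,-.130,.2),tilt(sg)); lin(W(.07,-.110,.033),feed=.12); st("pre"); rep()
lin(W(.07,-.045,.033),feed=.04); st("push"); rep()
lin(W(.07,-.036,.033),feed=.04); st("push"); rep()
lin(W(.07,-.08,.033),feed=.1); rep()
save("p1",np.hstack(list(pose())))
E
python3 n1.py
```

```text
top truck mm,rad [-46.    -59.333   0.883   0.   ]
scene truck mm,rad [  36.348 -105.332    0.52     0.   ]
1 [ 0.76  0.7  -0.78  1.58 -0.06  1.05  0.08] [ 0.67  0.68 -0.79  1.62 -0.07  0.98 -0.01]
-1 [-0.11  0.59  0.42  1.63 -0.8   1.22 -2.54] [-0.22  0.57  0.42  1.67 -0.83  1.16 -2.62]
pre 89.6 [0.6583 0.0151 0.0338] w 0.999 f [-0.6  0.   0.1] 0.0
top truck mm,rad [-46.    -59.333   0.883   0.   ]
scene truck mm,rad [ 6.48070000e+01 -9.66070000e+01  5.10000000e-01  7.06230631e+15]
push 91.5 [0.6615 0.0798 0.033 ] w 1.004 f [ 0.  -0.1 -0.7] 0.0
top truck mm,rad [-46.    -59.333   0.883   0.   ]
scene truck mm,rad [ 48.134 -84.782   0.501   0.   ]
push 92.0 [0.6617 0.0898 0.0331] w 1.002 f [ 1.  -0.5 -0.7] 0.0
top truck mm,rad [-46.    -59.333   0.883   0.   ]
scene truck mm,rad [ 70.866 -85.988   0.55    0.   ]
top truck mm,rad [-46.    -59.333   0.883   0.   ]
scene truck mm,rad [ 76.667 -94.      0.283   0.   ]n.py:26: RuntimeWarning: overflow encountered in scalar negative
  m=m*ok; return -(m&br).sum()/max((m|br).sum(),1)
```

```bash
sed -i 's/return -(m&br).sum()\/max((m|br).sum(),1)/return -float((m\&br).sum())\/max(float((m|br).sum()),1)/' n.py; cat > r.py <<'E'
from n import *
rep()
E
python3 r.py
```

```text
top truck mm,rad [107.728 -16.147  -0.158  -0.839]
scene truck mm,rad [105.829  -0.207  -0.17   -0.156]
```

View pics/p1.png

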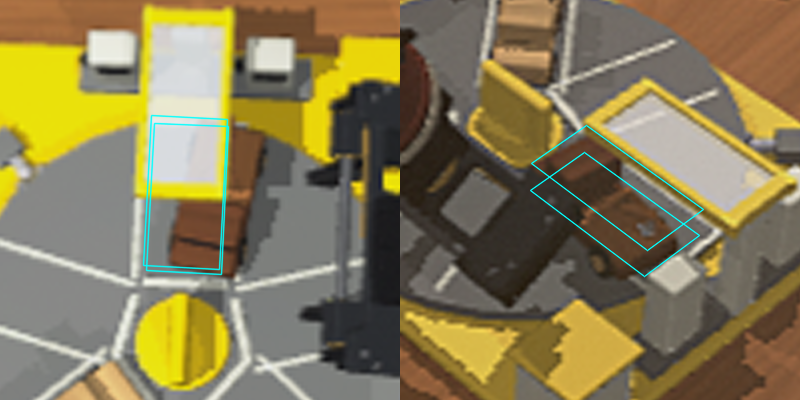

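The top picture shows the truck still askew: fit (108, -16) mm, yaw -0.16, with its right edge at about (262,170). The open finger therefore passed over its side, since the tips sit higher when open. I'll probe down to the deck and push lower.

```bash
cat > n2.py <<'E'
from n import *
f0=np.array(ctrl.current_force())
for z in np.arange(.031,.0119,-.002):
    lin(W(.07,-.08,z),feed=.03); f=np.array(ctrl.current_force())-f0
    if np.linalg.norm(f)>4: break
print("deck touch",z,np.round(f,1)); z+=.005
lin(W(.07,-.08,z),feed=.05)
for y in(-.06,-.05,-.044,-.038):
    lin(W(.07,y,z),feed=.04); st(y); print(truckfit(snap("top")))
print("z",z)
E
python3 n2.py
```

```text
deck touch 0.012999999999999984 [0.3 0.  1.3]
-0.06 96.4 [0.6605 0.0652 0.0179] w 1.002 f [-0.2 -0.2 -0.4] 0.0
[107.728 -16.147  -0.158  -0.837]
-0.05 96.8 [0.661  0.0757 0.0181] w 1.002 f [ 0.4 -0.3 -0.3] 0.0
[107.728 -16.147  -0.158  -0.837]
-0.044 97.2 [0.6614 0.0816 0.0181] w 0.999 f [-0.3 -0.2  0.2] 0.0
[107.612 -13.476  -0.121  -0.821]
-0.038 97.5 [0.6617 0.0877 0.0181] w 0.998 f [-1.3  0.3 -0.2] 0.0
[ 1.06542e+02 -7.39300e+00 -9.60000e-02 -8.00000e-01]
z 0.017999999999999985
```

```bash
cat > n3.py <<'E'
from n import *
for y in(-.034,-.031):
    lin(W(.07,y,.018),feed=.04); print(y,truckfit(snap("top")))
lin(W(.07,-.09,.018),feed=.15); lin(W(.07,-.09,.036),feed=.1); print(truckfit(snap("top")),truckfit(snap("scene")))
ctrl.close_gripper(20); lin(W(.075,-.055,.036),feed=.1); 
for y in(-.046,-.041,-.037):
    lin(W(.075,y,.036),feed=.04); print(y,truckfit(snap("top")),np.round(ctrl.current_force(),1))
E
python3 n3.py
```

```text
-0.034 [ 1.05732e+02 -4.43700e+00 -6.80000e-02 -7.85000e-01]
-0.031 [ 1.05721e+02 -1.46400e+00 -5.80000e-02 -7.22000e-01]
[ 1.05615e+02 -2.21300e+00 -5.10000e-02 -7.73000e-01] [ 9.9955e+01  1.3101e+01  3.1000e-02 -1.5600e-01]
-0.046 [ 1.0565e+02 -1.5160e+00 -6.0000e-02 -7.6800e-01] [ 0.6 -0.2 -0.2]
-0.041 [ 1.05645e+02 -1.44800e+00 -6.10000e-02 -7.62000e-01] [ 0.3 -0.2 -0.3]
-0.037 [ 1.05659e+02 -1.47500e+00 -5.90000e-02 -7.69000e-01] [ 0.8 -0.9  0.4]
```

Truck is back: (105.7, -1.5) mm, yaw -0.06. Retreat, then locate and fetch the coupe.

```bash
cat > o1.py <<'E'
from n import *
lin(W(.075,-.09,.036),feed=.1); lin(W(.07,-.13,.22),feed=.2); go([.5,.12,.3],0.); ctrl.let_go()
rep(); print("table",fit_table(snap("top"),C,ST))
# coupe: relative to the recognised / fitted first pose, and silhouette
def cfit(n):
    S=snap(n); r=ctrl.recognise(n,"coupe")[:3]; print([(np.round(x["extent"]).tolist(),round(x["conf"],2)) for x in r])
    e0=[432,246] if n=="top" else [103,296]
    e=min((x["extent"] for x in r),key=lambda e:np.hypot(e[0]-e0[0],e[1]-e0[1])); d=at(S,e[0],e[1],.018)-at(S,*e0,.018)
    g=S["img"].astype(int); m=np.zeros(g.shape[:2],np.uint8); a,b,w,h=[int(v) for v in e]
    sl=np.s_[b-h//2-5:b+h//2+6,a-w//2-5:a+w//2+6]; m[sl]=((g.max(2)-g.min(2))[sl]<45)&(g.max(2)[sl]>70)
    def cost(q):
        M=hullmask(S,box(q[0]/1e3,q[1]/1e3,q[2]/100,.098,.046,.022),m.shape); return -float((M&m).sum())/float((M|m).sum())
    x0=np.array([486,-425])+d[:2]*1e3
    f=min((minimize(cost,[*x0,w0],method="Nelder-Mead",options=dict(initial_simplex=np.array([[*x0,w0],[x0[0]+8,x0[1],w0],[x0[0],x0[1]+8,w0],[*x0,w0+12]]))) for w0 in(-20,0,15)),key=lambda r:r.fun)
    print(n,"by shift",np.round(x0),"fit",np.round(f.x,1),round(f.fun,2))
cfit("top"); cfit("scene")
S=snap("scene"); save("o1",cv2.resize(S["img"][120:340,80:360],(764,600)))
st()
E
python3 o1.py
```

```text
top truck mm,rad [-5.7340e+01  7.7803e+01  5.9000e-02 -2.1800e-01]
scene truck mm,rad [ 9.8791e+01  1.5064e+01 -5.4000e-02 -2.4600e-01]
table (array([ 0.59394879,  0.13019751, -0.05484998]), np.float64(2.9512872560968937))
[([420.0, 243.0, 21.0, 36.0], 0.88)]
top by shift [ 495. -390.] fit [ 498.7 -385.9   -3.9] -0.83
[([122.0, 289.0, 35.0, 29.0], 0.67)]
scene by shift [ 502. -381.] fit [ 508.6 -381.4   -2. ] -0.8
 107.7 [0.5  0.12 0.3 ] w 0.997 f [-0.2  1.5 -0.4] 0.0
```

View pics/o1.png

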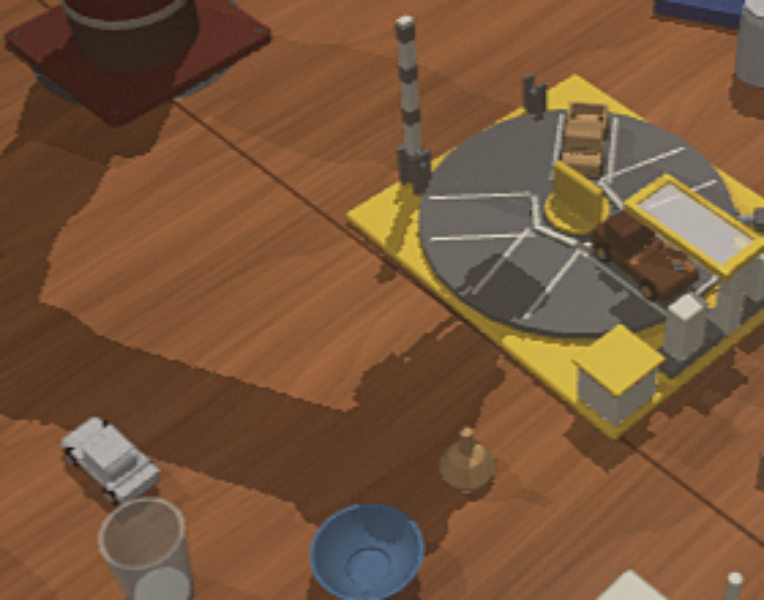

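The scene view shows the pickup well in bay2 (584,140), the truck under the canopy (645,250) and the coupe at (108,458). I'll park the coupe in bay1, gripped 20 mm off-centre so the gripper clears the canopy.

```bash
cat > o2.py <<'E'
from n import *
y=-.03; p=np.r_[np.array([.500,-.387])+rot(y,[.02,0])[0],.004]
go([.55,-.1,.3],0.); go(p+[0,0,.2],y); lin(p,feed=.15); ctrl.close_gripper(15); st("grip coupe")
lin(p+[0,0,.27],feed=.25); st("up")
a=ST+np.radians(75); b=C+rot(a,[.119,0])[0]
go([*b,.28],a); lin([*b,.06],feed=.2); lin([*b,.0295],feed=.05); st("down"); ctrl.let_go(); lin([*b,.25],feed=.2)
go([.62,-.15,.3],0.); st()
s=snap("top"); t=snap("scene"); rep()
print("table",fit_table(s,C,ST))
o=[]
for S,r in((s,(slice(140,290),slice(170,330))),(t,(slice(120,270),slice(210,370)))):
    im=cv2.resize(S["img"],None,fx=2.5,fy=2.5,interpolation=cv2.INTER_CUBIC)
    for ang,rr,l,w in((75,.099,.098,.046),(130,.099,.098,.046),(0,.104,.108,.054)):
        draw(im,S,box(*(C+rot(ST+np.radians(ang),[rr,0])[0]),ST+np.radians(ang),l,w,.024,.024),(0,255,255),2.5)
    o.append(im[int(r[0].start*2.5):int(r[0].stop*2.5),int(r[1].start*2.5):int(r[1].stop*2.5)])
save("o2",np.hstack(o))
E
python3 o2.py
```

```text
grip coupe 112.1 [ 0.52   -0.3875  0.004 ] w 0.389 f [0.3 0.8 0.8] 15.0
up 113.3 [ 0.5194 -0.3873  0.2724] w 0.389 f [-0.8  0.1 -1.6] 15.0
down 117.6 [0.6312 0.2422 0.0296] w 0.387 f [-0.5 -0.6 -1.8] 15.0
 121.5 [ 0.6202 -0.1479  0.2999] w 1.003 f [0.6 0.  0.1] 0.0
top truck mm,rad [ 1.05466e+02 -2.37500e+00 -5.80000e-02 -7.71000e-01]
scene truck mm,rad [96.218 18.223 -0.1   -0.208]
table (array([ 0.59263264,  0.12868143, -0.04220992]), np.float64(0.6811817996906784))
```

View pics/o2.png

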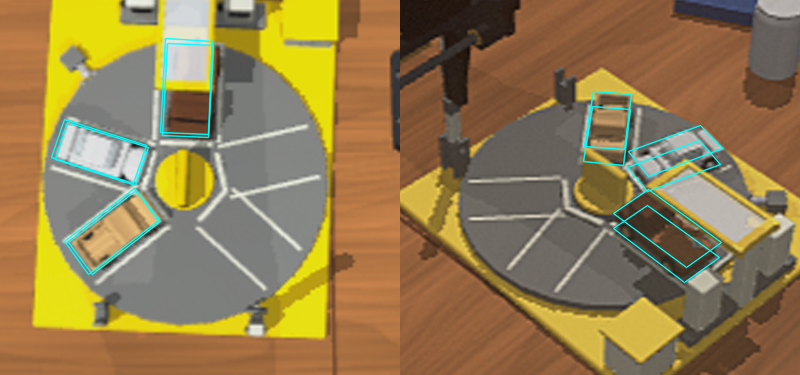

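Both views show the coupe, pickup and truck in their bays, matching the drawn boxes, and the table is at 0. Now I lower the barrier and press it level from above with shut fingers.

```bash
cat > q.py <<'E'
from n import *
off=-np.r_[U,0]*.010; y=ST+np.pi/2
B=lambda phi,dz=-.019: bar(phi,dz)+off
go(B(1.57)+[0,0,.15],y); lin(B(1.57),feed=.12); ctrl.close_gripper(8); st("grip")
for phi in np.r_[np.arange(1.43,.05,-.137),0,-.03]: lin(B(phi),feed=.12)
st("level"); ctrl.let_go(); lin(B(0)+[0,0,.08],feed=.15); ctrl.close_gripper(20)
f0=ctrl.current_force()[2]
for z in np.arange(.075,.0529,-.002):
    lin([*B(0)[:2],z],feed=.03); f=ctrl.current_force()[2]-f0
    if abs(f)>6: break
print("press",z,round(f,1)); lin([*B(0)[:2],.2],feed=.15)
go([.5,-.2,.3],0.); st()
t=snap("scene"); s=snap("top"); print([(np.round(x["extent"]).tolist(),round(x["conf"],2)) for x in ctrl.recognise("scene","barrier")[:2]])
for phi in(0,.07,.14,.25): print(phi,[proj(t,[HG+off+r*np.r_[np.cos(phi)*U,np.sin(phi)] for r in(0,.18)]).round(1).tolist()])
g=t["img"].astype(int); w=(g.min(2)>120)&(g.max(2)-g.min(2)<45)
print("white px rows by col",[(c,np.flatnonzero(w[130:185,c]).tolist() and [int(v)+130 for v in(np.flatnonzero(w[130:185,c]).min(),np.flatnonzero(w[130:185,c]).max())]) for c in range(228,284,4)])
print(truckfit(s),fit_table(s,C,ST))
for l in("coupe","pickup","tumbler","dish","spinning_top"): print(l,[(np.round(x["extent"]).tolist(),round(x["conf"],2)) for x in ctrl.recognise("top",l)[:2]])
E
python3 q.py
```

```text
grip 125.8 [0.4341 0.0399 0.1751] w 0.14 f [ 3.6 -0.8 -3.1] 8.0
level 129.7 [0.4415 0.1811 0.0289] w 0.136 f [-2.9  1.3  1.4] 8.0
press 0.05299999999999998 -0.2
 140.0 [ 0.5002 -0.1983  0.2998] w 0.007 f [0.1 0.6 0.2] 0.0
[([253.0, 164.0, 52.0, 32.0], 0.6)]
0 [[[227.3, 178.8], [273.6, 151.3]]]
0.07 [[[227.3, 178.8], [273.5, 148.1]]]
0.14 [[[227.3, 178.8], [273.2, 145.0]]]
0.25 [[[227.3, 178.8], [272.2, 140.4]]]
white px rows by col [(228, []), (232, []), (236, [172, 174]), (240, [169, 172]), (244, [168, 169]), (248, []), (252, [162, 164]), (256, [160, 162]), (260, []), (264, [155, 157]), (268, [153, 155]), (272, [152, 152]), (276, [148, 149]), (280, [])]
[ 1.05466e+02 -2.37500e+00 -5.80000e-02 -7.71000e-01] (array([ 0.59261817,  0.12865384, -0.04538839]), np.float64(0.7122855690290343))
coupe [([212.0, 201.0, 38.0, 24.0], 0.83), ([244.0, 212.0, 112.0, 106.0], 0.53)]
pickup [([219.0, 234.0, 34.0, 30.0], 0.94), ([245.0, 203.0, 124.0, 149.0], 0.49)]
tumbler [([439.0, 191.0, 29.0, 24.0], 0.59)]
dish [([246.0, 267.0, 78.0, 4.0], 0.64), ([389.0, 159.0, 32.0, 35.0], 0.57)]
spinning_top [([344.0, 164.0, 16.0, 19.0], 0.72), ([242.0, 212.0, 110.0, 108.0], 0.66)]
```

The slope of the white arm pixels gives a barrier angle of about 0.02. The shut tips evidently sit about 20 mm behind the TCP, so I'll press again, lower and force-guarded, to make sure.

```bash
cat > q2.py <<'E'
from n import *
off=-np.r_[U,0]*.010; y=ST+np.pi/2; b=(bar(0)+off)[:2]
go([*b,.2],y); lin([*b,.056],feed=.15); f0=ctrl.current_force()[2]
for z in np.arange(.054,.0299,-.002):
    lin([*b,z],feed=.03); f=ctrl.current_force()[2]-f0
    if abs(f)>6: break
print("press",z,round(f,1)); lin([*b,.2],feed=.15); go([.5,-.2,.3],0.)
t=snap("scene"); g=t["img"].astype(int); w=(g.min(2)>120)&(g.max(2)-g.min(2)<45); v,u=np.nonzero(w[140:180,232:279]); 
print(np.polyfit(u,v,1)); print([np.polyfit(*proj(t,[HG+off+r*np.r_[np.cos(p)*U,np.sin(p)]+[0,0,.007] for r in(.03,.17)]).T,1)[0].round(3) for p in(0,.03,.07)])
s=snap("top"); print(truckfit(s),fit_table(s,C,ST)); st()
E
python3 q2.py
```

```text
press 0.03599999999999998 8.2
[-0.59892495 35.22572057]
[np.float64(-0.592), np.float64(-0.622), np.float64(-0.662)]
[ 1.05595e+02 -2.35300e+00 -5.80000e-02 -7.77000e-01] (array([ 0.5924851 ,  0.12878424, -0.04367288]), np.float64(0.7085587712953676))
 148.4 [ 0.5003 -0.1984  0.2998] w 0.005 f [-0.8  0.   0.1] 0.0
```

Barrier is level: the press met a firm stop and the slope gives about 0.007 rad. Handing in.

```bash
python3 -c "
from h import *
print(ctrl.job_done(), ctrl.current_time_s())"
```

```text
the job is handed in; nothing more can be done
the job is handed in; nothing more can be done
```

The job is handed in (no verdict was reported back): by the last camera checks the tow truck is at the pumps in bay0 with the table in its notch, the coupe is in bay1, the pickup is in bay2, and the barrier is down level.

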